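# Dock the red colour and set the air valve of a spray stand

## Task

Get the spray stand ready: pick up the red colour bottle and lower it upright into the ring of the feed dock until it stands on the bottom, and let go of it there (do not drop it in). Then wind the air valve's handwheel clockwise by its yellow crank grip until it is fully closed against its stop, back it off exactly two full turns, and finish there with the crank grip still held firmly between the fingers. Leave everything else on the table where it stands.

Things in the scene. Friction and masses are not known exactly. Their poses are not given: they have to be found in the camera images.
- red_bottle: the red bottle, all red with a white paper band, 80 to 160 g, upright on the green mat. 108 mm tall: round body 38 mm in diameter up to 68 mm, shoulder to 80 mm, then a round cap 26 mm in diameter, 28 mm tall (good to grip from above). Origin at the centre of its underside, z up. A yellow and a blue one like it stand at least 95 mm away, centre to centre; the three swap places from run to run
- dock: the feed dock, fixed: dark square plate 100 x 100 x 12 mm with a bare aluminium ring standing on its middle, ring 56 mm outside, 44 mm inside diameter, 30 mm tall (its rim is 42 mm above the table). Origin at the centre of the plate's underside on the table
- dock_seat (a point): centre of the floor inside the dock's ring, 12 mm above the table, 30 mm below the rim: where the centre of the bottle's underside belongs
- dock_rim (a point): centre of the ring's mouth, 42 mm above the table
- valve_base: the air valve, fixed: dark plate 130 x 130 x 12 mm, grey block 75 mm square with a pressure gauge on one side (its own -x), brass stem, and on top a level red handwheel. Origin at the centre of the plate's underside, z up through the wheel's axis. Its own +x (away from the gauge) is the direction from the axis to the crank grip when the valve is fully closed
- wheel_axis (a point): point on the wheel's vertical axis at the height of the rim's middle, 130 mm above the table; fixed
- wheel (a joint): turn of the handwheel, rad: 0 is closed against the hard stop; it grows as the valve opens, anticlockwise from above; 6.283 is one turn, 12.566 two turns; far stop at 25.2. Begins between 2 and 5.5. Red rim 120 mm in diameter on its centre line, 12 mm thick, three spokes. About 0.12 N m of friction (2 N at the grip), no spring: it stays where left
- crank: the yellow upright crank grip on the wheel's rim: round, 21 mm in diameter, 42 mm tall, spinning freely about its own upright axis, 60 mm from the wheel's axis, so fingers can lead it round while keeping their own direction. Origin at the centre of its underside, 138 mm above the table, just above the steel boss on the rim
- crank_top (a point): centre of the top of the crank grip, 180 mm above the table
- yellow_bottle: yellow bottle of the same shape, to be left alone; origin under its centre
- blue_bottle: blue bottle of the same shape, to be left alone; origin under its centre
- tissues: blue and white tissue box 110 x 210 x 85 mm beyond the work, left alone; origin under its centre
- marker: blue and white marker pen 135 mm long, 19 mm thick, lying on the table near the robot, left alone; origin on the table under its middle
- scissors: scissors with orange handles, about 160 mm long, 11 mm high, lying near the robot, left alone; origin on the table behind the blades' pivot
- paint_jar: small red jar with white lid, 60 mm in diameter and tall, on the robot's left, left alone; origin under its centre
- cut_bottle: clear cut-off plastic bottle, an open cup 72 mm in diameter and 120 mm tall, at the right beyond the mat, left alone; origin under its centre

How it is judged:
By the outcome, as a careful person would: the job done as asked, in the order asked, and still so for the second after the job is handed in, while the arm keeps its last pose, push and grip.
It also fails if it takes over 72 s, if anything falls off the work surface, if the arm or the gripper's body presses on something with over 40 N, if the wrist force passes 120 N, or if a joint passes its speed limit or range.

## Robot

A 6-joint arm with a two-finger parallel gripper is mounted at the origin on the work surface. World frame = base frame: x ahead of the robot, y to its left, z up, the work surface at z = 0. Lengths are in m, angles in rad, forces in N, time in s.
With the tool pointing down it reaches from about 0.25 to 0.775 m from the base axis. Payload 4 kg.
Tool frame: the origin (TCP) lies between the finger pads; the fingertips stand 14 mm ahead of it and the grasp point (between the pads) lies 5 mm behind it (tip_reach is the distance from the TCP to the fingertips, in m); z points along the fingers, y is the line along which they close (so a half turn about z gives the same grasp; the last joint's range is limited). The gripper opens to 94 mm and grips with 3 to 60 N. Pads are 16 mm wide; open, the fingers measure 119 mm over their backs; the gripper's body (75 mm by 177 mm) begins 78 mm behind the grasp point.
Start: joints at [1.072, 0.087, 1.371, -0, 1.684, -0.103], TCP at [0.212, 0.507, 0.22] pointing down, gripper open.
Joint ranges: [-3.1, 3.1], [-0.76, 2.03], [0.27, 2.55], [-1.08, 4.22], [0.17, 2.65], [-2.57, 2.57]. Speed limits (rad/s): [2.79, 2.79, 3.14, 3.14, 3.14, 3.14].

## Interface

Orientations are given as [roll, pitch, yaw] about the fixed x, y, z axes, in that order (R = Rz(yaw) Ry(pitch) Rx(roll)).
In Python, from bench import * gives the robot as it stands. The module is installed in compiled form; this text tells all that it offers.
- The arm moves only by the tool servo_tool, never from a script. Its argument "targets" is a list of rows, each a list of 4 numbers: the shift along the tool's x, y, z in cm, then the turn about the tool's z in degrees. A call has 1 to 8 rows; each row is the pose to reach, as a shift and turn from the pose commanded when the call began, along the tool's axes at that moment; what a row does not reach only later rows make up. A row lasts 1/8 s, in which the tool goes at most 62.5 mm and 10.7 degrees, less where a joint would pass 70% of its speed; a pose out of reach is approached as far as the arm can. A call with a gripper value outside its range is refused whole. "claw" is the closure in counts, from 0 (fully open) to 255 (shut), set as the call begins (left out, the last holds). The fingers move at their own pace and stop on an object; the grip force is fixed at half the most. Time passes only in rows, so rows that repeat a pose let the fingers close. It gives the time, the measured TCP pose, the force, the opening and the grip force at its end, in the units of the state.
- get_obs(): the state, without advancing time (a new reading comes with each control period).
- snapshot(name): name is "scene" or "top" or "wrist"; returns the picture (400x640x3 uint8, blue, green, red); there is no depth.
- camera_model(name): a dict with "camera_matrix" (3x3 intrinsics, pixels), "camera_from_world" (4x4, takes a point from world to camera coordinates). Camera axes: x right, y up, looking along -z (the intrinsics and any distortion apply to the point x, -y, -z); pixel columns grow to the right and rows downward; lengths in m; the calibration is good to about 2 mm. A picture is of the moment at which its call begins: read the wrist's pose just before it. camera_model takes no time and is no camera call; for the wrist camera it gives the pose at the moment of the call.
- close_job(): hands the job in; it is judged then, once.
The state is a dict: "time": time; "joint_positions": joint angles; "qvel": joint speeds; "joint_torque": joint torques, N m; "tool_pos": TCP position; "ee_rot": TCP orientation; "wrist_force": force on the tool from outside, world axes, zero at the start; "wrist_torque": the same for the moment, N m; "width": finger opening in m; "finger_force": force on a finger pad.
Only numpy, scipy, OpenCV 4.12 (cv2) and the standard library are available. Lean on these libraries where they do the work, as an engineer would, in place of code of your own. Each camera call takes 0.05 s, during which the arm holds its last target. There are 200 camera calls.

## Working session

There is one attempt and no reset: what is moved stays moved. The work goes in short steps, Python scripts to look and compute and a tool call to move; the robot and the scene stay as the last step left them, time stands still between calls to the robot, and variables do not carry over. Pictures are saved under pics/ and viewed, at most 10 in all, crops included, and the job is handed in when it is done.

Besides the shell and the picture viewer there is one more tool, called after "Emit:" by a JSON object that holds its "api" and its "payload". servo_tool: Moves the arm, as the interface text tells. Its arguments: {"type":"object","properties":{"targets":{"type":"array"},"claw":{"type":"number"}},"required":["targets"]}

```bash
mkdir -p pics
python3 - <<'E'
from bench import *
import cv2,numpy as np
for n in("scene","top"):
    cv2.imwrite(f"pics/{n}0.png",snapshot(n)); m=camera_model(n); print(n,np.round(m["camera_matrix"],1).tolist(),np.round(m["camera_from_world"],3).tolist(),[k for k in m])
o=get_obs();print({k:np.round(v,3).tolist() for k,v in o.items()})
E
```

```text
scene [[367.2, 0.0, 322.0], [0.0, 367.2, 203.6], [0.0, 0.0, 1.0]] [[-0.031, 0.999, 0.019, 0.069], [-0.556, -0.033, 0.83, 0.195], [0.83, 0.015, 0.557, -1.584], [0.0, 0.0, 0.0, 1.0]] ['camera_matrix', 'camera_from_world']
top [[482.3, 0.0, 322.2], [0.0, 482.3, 200.0], [0.0, 0.0, 1.0]] [[-0.007, -1.0, -0.01, -0.039], [0.983, -0.009, 0.185, -0.552], [-0.185, -0.008, 0.983, -1.519], [0.0, 0.0, 0.0, 1.0]] ['camera_matrix', 'camera_from_world']
{'time': 0.1, 'joint_positions': [1.072, 0.088, 1.372, -0.0, 1.684, -0.103], 'qvel': [-0.001, -0.001, -0.004, 0.0, 0.001, 0.001], 'joint_torque': [0.003, -34.125, -30.33, 0.072, 0.03, -0.0], 'tool_pos': [0.212, 0.507, 0.218], 'ee_rot': [-3.14, -0.0, 2.746], 'wrist_force': [0.48, -0.753, 0.122], 'wrist_torque': [-0.034, 0.005, 0.06], 'finger_force': 0.0, 'width': 0.094}
```

View pics/top0.png

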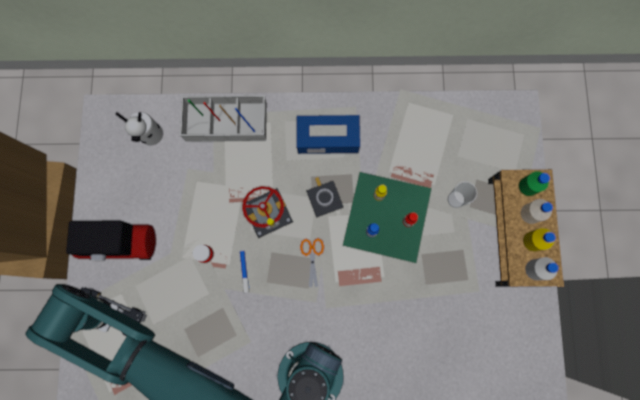

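View pics/scene0.png

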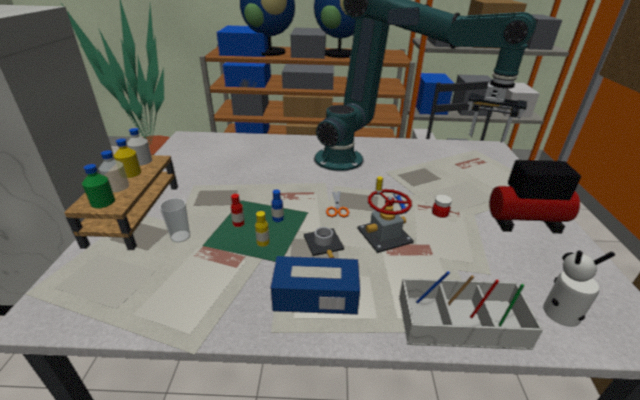

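The top view shows the red cap near (412,217), the dock ring near (325,197), the wheel near (264,208) with its yellow grip near (270,222), and the yellow and blue bottles at (381,190) and (373,230).

```bash
cat > h.py <<'E'
from bench import *
import cv2,numpy as np
def ray(m,u,v,z):
    K=m["camera_matrix"];T=np.array(m["camera_from_world"])
    d=np.linalg.inv(K)@[u,v,1]; d=T[:3,:3].T@(d*[1,-1,-1]); c=-T[:3,:3].T@T[:3,3]
    return c+d*(z-c[2])/d[2]
def proj(m,p):
    T=np.array(m["camera_from_world"]);q=(T[:3,:3]@p+T[:3,3])*[1,-1,-1];q=m["camera_matrix"]@q;return q[:2]/q[2]
def mask(im,col):
    h=cv2.cvtColor(im,cv2.COLOR_BGR2HSV);H,S,V=cv2.split(h)
    if col=="red": r=((H<8)|(H>172))&(S>130)&(V>70)
    if col=="yellow": r=(H>20)&(H<34)&(S>130)&(V>90)
    if col=="blue": r=(H>100)&(H<125)&(S>130)&(V>60)
    return r.astype(np.uint8)
def blobs(im,col,amin=8):
    n,l,s,c=cv2.connectedComponentsWithStats(mask(im,col))
    return [(s[i].tolist(),np.round(c[i],1).tolist()) for i in range(1,n) if s[i,4]>=amin]
def totool(o,p):
    "world point -> shift in tool axes, cm"
    from scipy.spatial.transform import Rotation as R
    return 100*R.from_euler("xyz",o["ee_rot"]).as_matrix().T@(np.array(p)-o["tool_pos"])
E
python3 - <<'E'
from h import *
m=camera_model("top");im=cv2.imread("pics/top0.png")
for c in("red","yellow"):
    for s,cc in blobs(im,c): print(c,s,cc,np.round(ray(m,*cc,0.1),3))
print("dock",ray(m,325,197,.042))
crop=im[160:260,220:440];cv2.imwrite("pics/c1.png",cv2.resize(crop,None,fx=3.6,fy=3.6,interpolation=cv2.INTER_CUBIC))
E
```

```text
red [210, 109, 4, 6, 8] [211.8, 111.6] [0.84  0.315 0.1  ]
red [243, 187, 41, 41, 438] [262.7, 206.1] [0.525 0.143 0.1  ]
red [405, 213, 13, 12, 120] [411.2, 218.3] [ 0.482 -0.322  0.1  ]
red [106, 225, 43, 34, 557] [137.2, 243.1] [0.411 0.533 0.1  ]
red [205, 248, 8, 14, 37] [209.6, 255.5] [0.371 0.305 0.1  ]
red [73, 255, 17, 3, 32] [81.4, 256.3] [0.372 0.704 0.1  ]
yellow [316, 178, 4, 7, 16] [317.8, 181.1] [ 0.604 -0.031  0.1  ]
yellow [375, 185, 12, 13, 121] [380.8, 190.9] [ 0.57 -0.23  0.1 ]
yellow [268, 204, 4, 8, 18] [269.3, 207.9] [0.519 0.123 0.1  ]
yellow [259, 211, 5, 4, 10] [260.8, 212.8] [0.503 0.149 0.1  ]
yellow [250, 214, 6, 6, 18] [252.5, 216.4] [0.492 0.175 0.1  ]
yellow [267, 218, 7, 8, 44] [270.0, 221.5] [0.475 0.12  0.1  ]
yellow [524, 227, 31, 25, 369] [539.7, 240.3] [ 0.41  -0.715  0.1  ]
dock [ 0.56326424 -0.05289403  0.042     ]
```

View pics/c1.png

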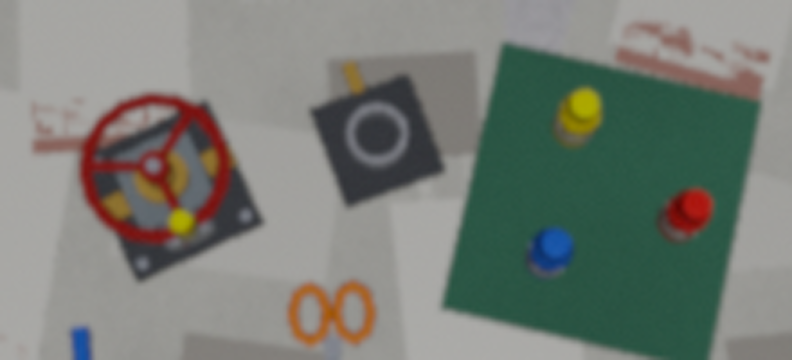

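The crop puts the red cap top at about (413.6,217.2), the dock ring centre at (324.7,197.2), the wheel hub at (262.5,205.8) and the crank top at (270.3,221.7).

Run:
```python
from h import *
m=camera_model("top");o=get_obs()
P=dict(red=(413.6,217.2,.108),dock=(324.7,197.2,.042),hub=(262.5,205.8,.13),crank=(270.3,221.7,.18),yel=(382.6,188.9,.108),blu=(373.8,228.6,.108),pl1=(258.3,237.7,.012),pl2=(292.5,221.7,.012))
for k,(u,v,z) in P.items():
    p=ray(m,u,v,z);print(k,np.round(p,3),"tool at z.25:",np.round(totool(o,[p[0],p[1],.25]),1))
```

```text
red [ 0.484 -0.328  0.108] tool at z.25: [-57.3 -66.6  -3. ]
dock [ 0.563 -0.052  0.042] tool at z.25: [-53.9 -38.1  -3.1]
hub [0.52 0.14 0.13] tool at z.25: [-42.6 -22.   -3.1]
crank [0.463 0.109 0.18 ] tool at z.25: [-38.5 -27.   -3.1]
yel [ 0.575 -0.234  0.108] tool at z.25: [-62.1 -54.4  -3.1]
blu [ 0.449 -0.203  0.108] tool at z.25: [-49.3 -56.4  -3.1]
pl1 [0.435 0.168 0.012] tool at z.25: [-33.6 -22.7  -3.1]
pl2 [0.487 0.056 0.012] tool at z.25: [-42.8 -31.1  -3.1]
```

Emit:
{"api": "servo_tool", "payload": {"targets": [[-5.6, -4.1, -1.6, 0], [-11.2, -8.2, -3.2, 0], [-16.8, -12.3, -4.8, 0], [-22.4, -16.4, -6.4, 0], [-28, -20.5, -8, 0], [-33.6, -24.6, -9.6, 0], [-39.2, -28.7, -11, 0], [-43, -31.5, -12, 0]]}}

```text
time: 1.1
tool_pos: [0.4645, 0.0881, 0.3299]
ee_rot: [3.141, -0.0, 2.746]
wrist_force: [1.5, -0.2, -0.7]
width: 0.094
finger_force: 0.0
```

Run:
```python
from h import *
o=get_obs();m=camera_model("wrist");im=snapshot("wrist");cv2.imwrite("pics/w1.png",im)
print(o["time"],np.round(o["tool_pos"],3),np.round(o["ee_rot"],3),np.round(o["joint_positions"],2),np.abs(o["qvel"]).max())
for k,p in dict(dock=(.563,-.052,.042),hub=(.52,.14,.13),crank=(.463,.109,.18),red=(.484,-.328,.108)).items(): print(k,np.round(proj(m,np.array(p))))
```

```text
1.1 [0.465 0.088 0.33 ] [ 3.141 -0.     2.746] [ 0.07 -0.08  1.32  0.    1.9  -1.11] 0.9677566113800714
dock [253. 267.]
hub [378. 209.]
crank [336. 182.]
red [ 26. 313.]
```

View pics/w1.png

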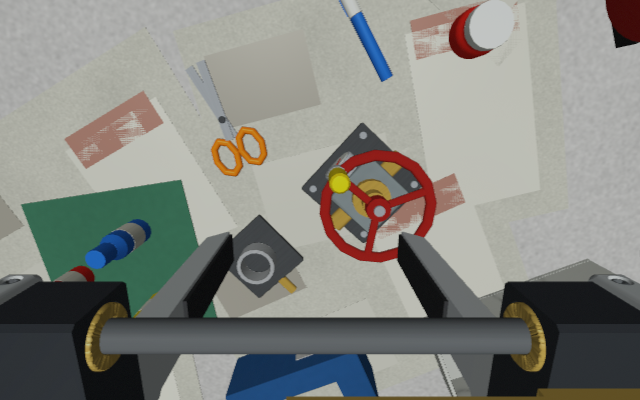

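The wrist view shows the ring at (255,266), hub at (378,211), crank at (341,183) with the gauge just beside it, near (341,163). That agrees with the estimates, and the wheel is about half a turn open.

Emit:
{"api": "servo_tool", "payload": {"targets": [[-2.2, -5.2, 0, 0], [-4.4, -10.4, 0, 0], [-6.6, -15.8, 1, 0], [-8.8, -21, 2.5, 0], [-11, -26.5, 4, 0], [-13, -32, 6, 0], [-14.3, -35, 7, 0], [-14.3, -35, 7, 0]]}}

```text
time: 2.15
tool_pos: [0.46, -0.2894, 0.2571]
ee_rot: [3.14, -0.005, 2.742]
wrist_force: [-0.2, 0.5, 0.7]
width: 0.0939
finger_force: 0.0
```

Emit:
{"api": "servo_tool", "payload": {"targets": [[0, 0, 0, 0], [0, 0, 0, 0]]}}

```text
time: 2.4
tool_pos: [0.4615, -0.2869, 0.2608]
ee_rot: [-3.142, 0.002, 2.748]
wrist_force: [-0.3, -0.6, 0.3]
width: 0.0941
finger_force: 0.0
```

Run:
```python
from h import *
o=get_obs();m=camera_model("wrist");im=snapshot("wrist");cv2.imwrite("pics/w2.png",im)
print(o["time"],np.round(o["tool_pos"],4),np.round(o["ee_rot"],3),np.round(o["joint_positions"],2),np.abs(o["qvel"]).max())
print(proj(m,np.array([.484,-.328,.108])),proj(m,np.array([.484,-.328,.0])),proj(m,np.array([.563,-.052,.042])))
for s,c in blobs(im,"red",60): print(s,c,ray(m,*c,.108))
```

```text
2.4 [ 0.4615 -0.2869  0.2608] [-3.142e+00  2.000e-03  2.748e+00] [-0.66  0.07  1.31  0.    1.76 -1.84] 0.003627571424928878
[286.49834795 226.90167439] [293.32107665 199.41248681] [537.2805372  180.91991279]
[283, 188, 26, 11, 64] [296.5, 190.6] [ 0.45388121 -0.30414917  0.108     ]
[275, 197, 34, 44, 1138] [291.2, 218.1] [ 0.47739692 -0.32001781  0.108     ]
```

View pics/w2.png

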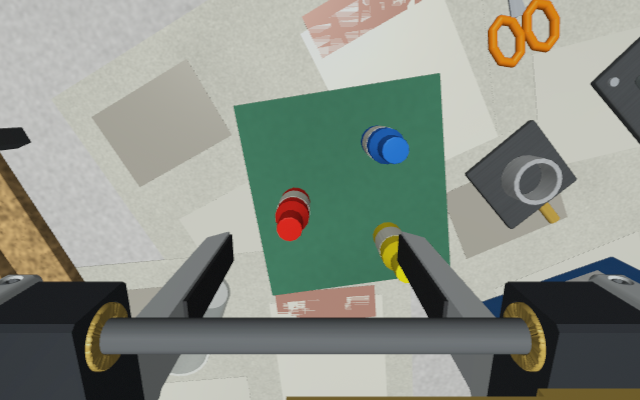

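The red cap top is centred at about (289,229), and the dock ring's mouth is at about (531,181).

Run:
```python
from h import *
from scipy.spatial.transform import Rotation as R
o=get_obs();m=camera_model("wrist");im=cv2.imread("pics/w2.png")
# bright cap-top
p=ray(m,289,229,.108)
h=cv2.cvtColor(im,cv2.COLOR_BGR2HSV)[195:245,270:315];r=mask(im,"red")[195:245,270:315]>0
V=h[...,2];t,_=cv2.threshold(V[r].reshape(-1,1),0,255,cv2.THRESH_OTSU);ys,xs=np.where(r&(V>t));(c,rad)=cv2.minEnclosingCircle(np.c_[xs,ys].astype(np.float32));print(t,len(xs),np.median(xs)+270,np.median(ys)+195,c,rad)
print(p,totool(o,[*p[:2],.092]));print(proj(m,p+[.013,0,0]),proj(m,p+[0,.013,0]))
g=cv2.cvtColor(im,cv2.COLOR_BGR2GRAY)
d=im[150:212,495:570];cv2.imwrite("pics/d.png",cv2.resize(d,None,fx=8,fy=8,interpolation=cv2.INTER_CUBIC))
```

```text
161.0 724 289.0 223.0 (20.0, 25.5) 19.9061279296875
[ 0.48699988 -0.32667557  0.108     ] [-3.85683912 -2.68446656 16.88416257]
[294.21575896 240.30397388] [301.01965445 224.23809604]
```

View pics/d.png

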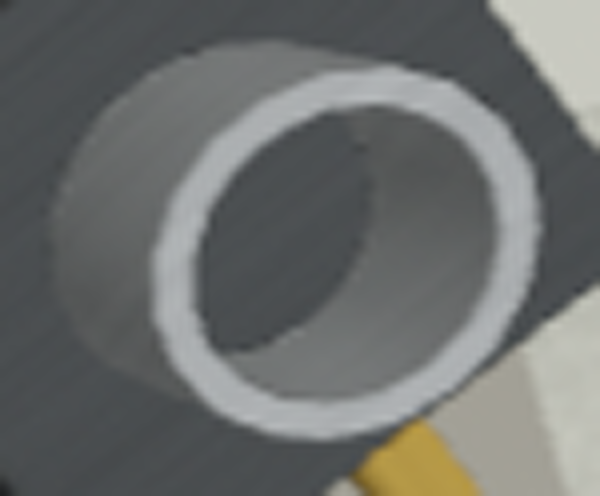

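The ring mouth is centred at (538.3,181.6), within about 1 mm of the top-camera estimate. Now grasp the cap.

Emit:
{"api": "servo_tool", "payload": {"targets": [[-3.9, -2.7, 3, 0], [-3.9, -2.7, 8, 0], [-3.9, -2.7, 12, 0], [-3.9, -2.7, 15, 0], [-3.9, -2.7, 16.6, 0], [-3.9, -2.7, 16.6, 0], [-3.9, -2.7, 16.6, 0]], "claw": 60}}

```text
time: 3.32
tool_pos: [0.4876, -0.3286, 0.0958]
ee_rot: [-3.141, 0.003, 2.746]
wrist_force: [0.1, 0.2, 0.3]
width: 0.072
finger_force: 0.0
```

Run:
```python
from h import *
o=get_obs();m=camera_model("wrist");im=snapshot("wrist");cv2.imwrite("pics/w3.png",im)
print(np.round(o["tool_pos"],4),o["width"],proj(m,np.array([.487,-.3267,.108])),totool(o,[.487,-.3267,.1]),proj(m,o["tool_pos"]+[0,0,.013]))
```

```text
[ 0.4876 -0.3286  0.0958] 0.07197977614573464 [319.87912613 265.45747216] [ 0.12394618  0.1519261  -0.42258616] [316.7741963  268.51265766]
```

View pics/w3.png

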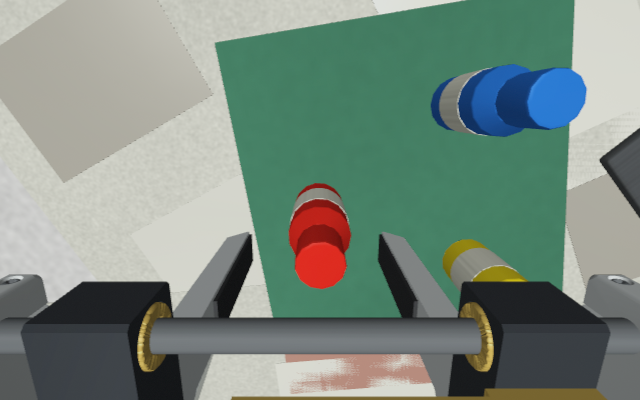

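The cap top is at (320,264), about 2 mm off the tool axis. I'll correct that and close.

Emit:
{"api": "servo_tool", "payload": {"targets": [[0.2, 0.1, 0, 0], [0.2, 0.1, 0, 0]]}}

```text
time: 3.62
tool_pos: [0.4853, -0.3265, 0.0946]
ee_rot: [-3.141, 0.001, 2.746]
wrist_force: [-0.1, -0.5, -0.7]
width: 0.0718
finger_force: 0.0
```

Emit:
{"api": "servo_tool", "payload": {"targets": [[0, 0, 0, 0], [0, 0, 0, 0], [0, 0, 0, 0], [0, 0, 0, 0], [0, 0, 0, 0]], "claw": 255}}

```text
time: 4.25
tool_pos: [0.4852, -0.3263, 0.0938]
ee_rot: [3.141, 0.0, 2.746]
wrist_force: [-0.4, -1.9, -1.6]
width: 0.0256
finger_force: 29.1
```

Emit:
{"api": "servo_tool", "payload": {"targets": [[0, 0, -1, 0], [0, 0, -4, 0], [0, 0, -8, 0], [0, 0, -13, 0], [0, 0, -16, 0], [0, 0, -16, 0], [0, 0, -16, 0]]}}

```text
time: 5.12
tool_pos: [0.4846, -0.326, 0.2521]
ee_rot: [3.141, -0.003, 2.746]
wrist_force: [-0.1, -0.1, -2.0]
width: 0.0256
finger_force: 29.1
```

Run:
```python
from h import *
o=get_obs();m=camera_model("wrist");im=snapshot("wrist");cv2.imwrite("pics/w4.png",im)
print(np.round(o["tool_pos"],4),o["ee_rot"],o["width"],o["finger_force"],o["wrist_force"])
r=mask(im,"red");r[:,:200]=0;r[:,450:]=0
for s,c in blobs(im,"red",100):print(s,c)
print(proj(m,o["tool_pos"]+[0,0,.013]),totool(o,[.563,-.0525,.255]))
```

```text
[ 0.4846 -0.326   0.2521] [ 3.14076686e+00 -2.53975968e-03  2.74578626e+00] 0.02555398175585196 29.112988584092818 [-0.09122041 -0.14892987 -2.00576355]
[294, 188, 43, 15, 181] [315.4, 192.9]
[286, 205, 59, 92, 4144] [314.9, 250.1]
[316.84114909 268.35629484] [ 3.31425627 28.26057448 -0.261518  ]
```

View pics/w4.png

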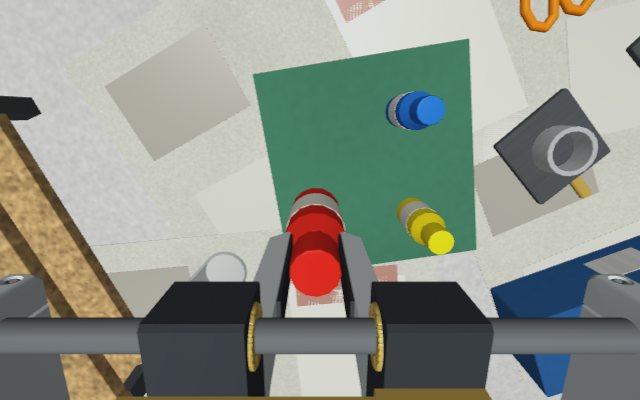

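Bottle held square, with the cap top at (315.5,271), about 1 mm to the -x side of the tool axis. Moving above the dock.

Emit:
{"api": "servo_tool", "payload": {"targets": [[0.6, 5, 0, 0], [1.2, 10, 0, 0], [1.8, 15, 0, 0], [2.4, 20, 0, 0], [3, 25, 0, 0], [3.4, 28, 2, 0], [3.4, 28.3, 5, 0], [3.4, 28.3, 7, 0]]}}

```text
time: 6.18
tool_pos: [0.5612, -0.0509, 0.1795]
ee_rot: [-3.14, -0.006, 2.747]
wrist_force: [-0.2, -0.2, -0.3]
width: 0.0257
finger_force: 29.1
```

Emit:
{"api": "servo_tool", "payload": {"targets": [[0, 0, 0, 0], [0, 0, 0, 0], [0, 0, 0, 0]]}}

```text
time: 6.55
tool_pos: [0.5634, -0.0525, 0.185]
ee_rot: [3.141, 0.002, 2.745]
wrist_force: [-0.7, -0.2, -0.5]
width: 0.0253
finger_force: 29.1
```

Run:
```python
from h import *
o=get_obs();m=camera_model("wrist");im=snapshot("wrist");cv2.imwrite("pics/w5.png",im)
cv2.imwrite("pics/w5c.png",cv2.resize(im[120:320,220:420],None,fx=3,fy=3,interpolation=cv2.INTER_CUBIC))
print(np.round(o["tool_pos"],4),o["ee_rot"],o["width"],o["wrist_force"])
print(proj(m,np.array([.563,-.0525,.042])),proj(m,o["tool_pos"]+[0,0,.013]),proj(m,o["tool_pos"]-[0,0,.0942]),totool(o,[.563,-.0525,.106]))
```

```text
[ 0.5634 -0.0525  0.185 ] [3.14109270e+00 1.95760823e-03 2.74542609e+00] 0.025286485681142404 [-0.68353424 -0.1536003  -0.50297888]
[315.79006507 193.01198088] [316.85052808 268.51575617] [316.13877862 207.7711833 ] [ 0.04737265 -0.02077187  7.89623485]
```

View pics/w5c.png

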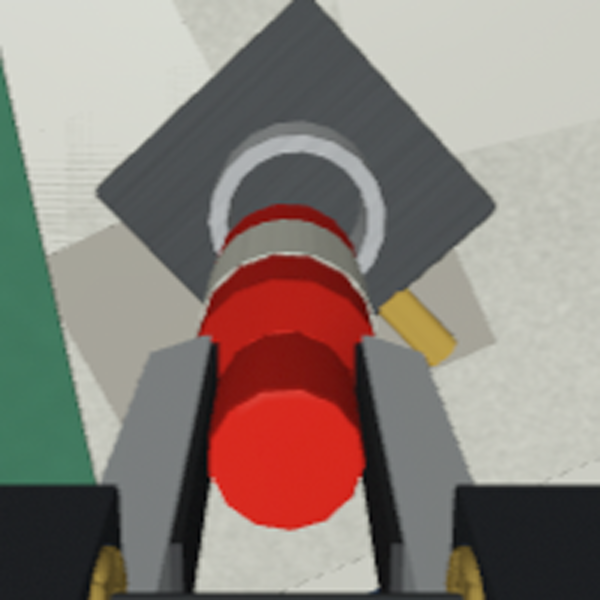

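The ring spans crop columns 208–386 (centre 297), its far outer edge is at row 133, and the bottle's base is centred on column 290 with its far edge at row 204. I'll compare these with the predictions.

Run:
```python
from h import *
o=get_obs();m=camera_model("wrist");y=o["ee_rot"][2];tx=np.array([np.cos(y),np.sin(y),0]);ty=np.array([np.sin(y),-np.cos(y),0])
D=np.array([.563,-.0525,.042]);B=o["tool_pos"]-[0,0,.0942]
f=lambda p:(proj(m,p)-[220,120])*3
print("ring far/L/R",f(D+.028*tx),f(D-.028*ty),f(D+.028*ty),"inner far",f(D+.022*tx))
print("base far",f(B+.019*tx),f(B-.019*ty),f(B+.019*ty))
print("per cm x,y",f(D+.01*tx)-f(D),f(D+.01*ty)-f(D))
T=o["tool_pos"]+[0,0,.0138];print("cap near/far/L/R",f(T-.013*tx),f(T+.013*tx),f(T-.013*ty),f(T+.013*ty))
```

```text
ring far/L/R [287.34723636 129.5688409 ] [197.56664   218.9420005] [377.08450225 218.8783398 ] inner far [287.34261148 149.06620297]
base far [288.48229311 193.16298656] [216.84294075 263.28848372] [360.04553001 263.23732827]
per cm x,y [ 7.45567618e-03 -3.14313256e+01] [ 3.20567008e+01 -1.13679608e-02]
cap near/far/L/R [290.55922867 519.57015104] [290.73281943 372.98018753] [210.46043762 447.81253423] [370.82728437 447.75351002]
```

Relative to the ring the bottle sits about 2 mm to -x and 2.5 mm to -y. I'll correct and lower in stages.

Emit:
{"api": "servo_tool", "payload": {"targets": [[0.2, 0.25, 0, 0], [0.2, 0.25, 2, 0], [0.2, 0.25, 4, 0], [0.2, 0.25, 4.2, 0], [0.2, 0.25, 4.2, 0]]}}

```text
time: 7.22
tool_pos: [0.5623, -0.0491, 0.1425]
ee_rot: [3.141, 0.001, 2.746]
wrist_force: [0.4, -1.0, -1.1]
width: 0.0257
finger_force: 29.1
```

Run:
```python
from h import *
o=get_obs();im=snapshot("wrist")
cv2.imwrite("pics/w6c.png",cv2.resize(im[120:320,220:420],None,fx=3,fy=3,interpolation=cv2.INTER_CUBIC))
print(np.round(o["tool_pos"],4),o["wrist_force"])
```

```text
[ 0.5623 -0.0491  0.1425] [ 0.37872176 -0.97503854 -1.06907926]
```

View pics/w6c.png

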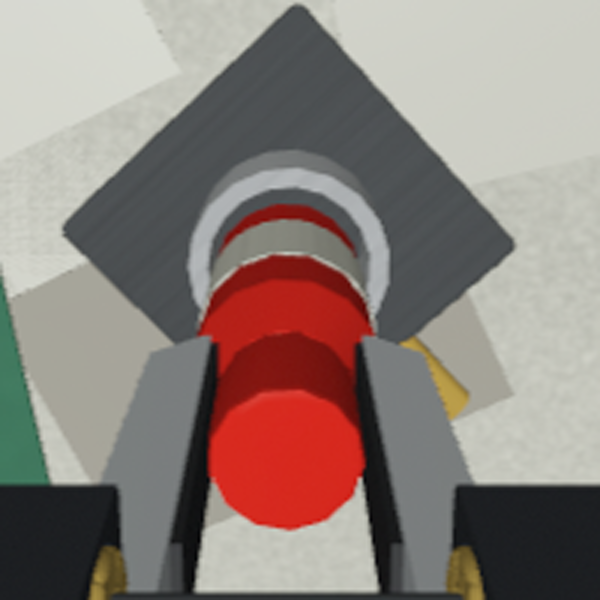

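The ring (centre column 289) and bottle (290) are concentric, with an even 3 mm gap at the far side. Lowering.

Emit:
{"api": "servo_tool", "payload": {"targets": [[0, 0, 0.7, 0], [0, 0, 1.4, 0], [0, 0, 2.1, 0], [0, 0, 2.8, 0], [0, 0, 3.2, 0], [0, 0, 3.3, 0], [0, 0, 3.3, 0]]}}

```text
time: 8.15
tool_pos: [0.562, -0.0491, 0.1089]
ee_rot: [3.141, 0.0, 2.746]
wrist_force: [0.4, 0.5, -1.8]
width: 0.0254
finger_force: 29.1
```

Emit:
{"api": "servo_tool", "payload": {"targets": [[0, 0, 0.1, 0], [0, 0, 0.2, 0], [0, 0, 0.3, 0], [0, 0, 0.35, 0], [0, 0, 0.35, 0], [0, 0, 0.35, 0]]}}

```text
time: 8.9
tool_pos: [0.562, -0.0491, 0.1053]
ee_rot: [3.142, 0.0, 2.746]
wrist_force: [-0.2, 0.1, -1.4]
width: 0.0252
finger_force: 29.1
```

Emit:
{"api": "servo_tool", "payload": {"targets": [[0, 0, 0.05, 0], [0, 0, 0.1, 0], [0, 0, 0.1, 0], [0, 0, 0.1, 0]]}}

```text
time: 9.4
tool_pos: [0.562, -0.0491, 0.1043]
ee_rot: [3.142, -0.0, 2.746]
wrist_force: [-0.2, -0.9, -1.4]
width: 0.0257
finger_force: 29.1
```

Emit:
{"api": "servo_tool", "payload": {"targets": [[0, 0, 0.05, 0], [0, 0, 0.1, 0], [0, 0, 0.1, 0], [0, 0, 0.1, 0]]}}

```text
time: 9.9
tool_pos: [0.5619, -0.0491, 0.1033]
ee_rot: [3.142, -0.0, 2.746]
wrist_force: [-0.4, 0.1, -2.0]
width: 0.0258
finger_force: 29.1
```

Emit:
{"api": "servo_tool", "payload": {"targets": [[0, 0, 0.05, 0], [0, 0, 0.1, 0], [0, 0, 0.1, 0], [0, 0, 0.1, 0]]}}

```text
time: 10.4
tool_pos: [0.5621, -0.0491, 0.1027]
ee_rot: [3.141, 0.001, 2.746]
wrist_force: [-2.0, 0.1, 2.8]
width: 0.0255
finger_force: 29.2
```

Emit:
{"api": "servo_tool", "payload": {"targets": [[0, 0, 0.05, 0], [0, 0, 0.1, 0], [0, 0, 0.1, 0], [0, 0, 0.1, 0]]}}

```text
time: 10.9
tool_pos: [0.5623, -0.0491, 0.1027]
ee_rot: [3.141, 0.001, 2.746]
wrist_force: [-3.0, 0.8, 5.2]
width: 0.0252
finger_force: 29.3
```

Contact at 5 N: the bottle is on the floor. Release and rise.

Emit:
{"api": "servo_tool", "payload": {"targets": [[0, 0, -0.1, 0], [0, 0, -0.1, 0], [0, 0, -0.1, 0], [0, 0, -0.1, 0]], "claw": 110}}

```text
time: 11.4
tool_pos: [0.5618, -0.0491, 0.1019]
ee_rot: [-3.142, -0.001, 2.746]
wrist_force: [-0.8, -0.4, 0.8]
width: 0.0531
finger_force: 0.0
```

Emit:
{"api": "servo_tool", "payload": {"targets": [[0, 0, -1, 0], [0, 0, -3, 0], [0, 0, -7, 0], [0, 0, -12, 0], [0, 0, -15, 0], [0, 0, -15, 0], [0, 0, -15, 0]]}}

```text
time: 12.28
tool_pos: [0.5615, -0.049, 0.2509]
ee_rot: [-3.141, -0.002, 2.746]
wrist_force: [0.2, 0.4, -0.1]
width: 0.0534
finger_force: 0.0
```

Run:
```python
from h import *
o=get_obs();m=camera_model("wrist");im=snapshot("wrist");cv2.imwrite("pics/w7.png",im)
print(o["time"],np.round(o["tool_pos"],4),o["width"],o["joint_positions"])
for c in("red","yellow"):
  for s,cc in blobs(im,c,40):print(c,s,cc)
for k,p in dict(hub=(.52,.14,.13),crank=(.463,.109,.18)).items(): print(k,np.round(proj(m,np.array(p))),totool(o,p))
```

```text
12.275 [ 0.5615 -0.049   0.2509] 0.05339752815511757 [-1.87690585e-01  1.15407002e-01  1.27829558e+00  3.59077946e-05
  1.74988107e+00 -1.36264577e+00]
red [433, 0, 170, 147, 8246] [519.3, 75.8]
red [298, 169, 36, 43, 1185] [315.4, 189.5]
yellow [456, 0, 48, 21, 652] [473.9, 7.8]
yellow [501, 15, 27, 28, 441] [515.2, 27.2]
yellow [460, 43, 44, 54, 1651] [480.3, 72.5]
yellow [416, 95, 29, 35, 548] [430.2, 113.6]
yellow [340, 204, 21, 21, 217] [350.3, 214.0]
yellow [179, 225, 26, 23, 178] [195.4, 232.3]
yellow [140, 239, 51, 43, 1449] [166.4, 261.0]
yellow [424, 303, 26, 69, 740] [438.7, 337.6]
yellow [181, 305, 16, 67, 403] [187.6, 342.3]
yellow [186, 389, 375, 11, 2035] [428.6, 395.6]
hub [517.  63.] [11.09074662 15.84538325 12.10607938]
crank [492. -19.] [15.16446768 10.78541052  7.11594183]
```

View pics/w7.png

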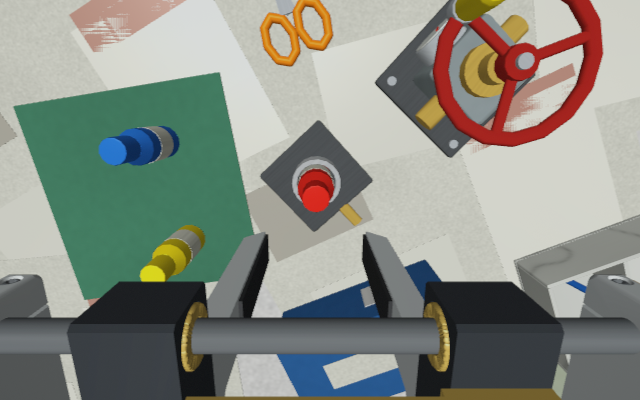

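The red bottle stands upright in the ring at (316,190). I have now viewed 11 pictures, one over the limit of ten, so the rest goes by numbers only. Next, the crank.

Emit:
{"api": "servo_tool", "payload": {"targets": [[4, 3, 0, 0], [8.5, 6, 0, 0], [12.5, 9, 0, 0], [15, 10.8, 0, 0], [15, 10.8, 0, 0], [15, 10.8, 0, 0], [15, 10.8, 0, 0]]}}

```text
time: 13.2
tool_pos: [0.4656, 0.1074, 0.2515]
ee_rot: [-3.141, -0.001, 2.744]
wrist_force: [-0.2, -0.5, -0.2]
width: 0.0534
finger_force: 0.0
```

```bash
cat > look.py <<'E'
from h import *
o=get_obs();m=camera_model("wrist");im=snapshot("wrist")
print(o["time"],np.round(o["tool_pos"],4),np.round(o["ee_rot"],3),o["width"])
c=(.463,.109,.18)
print("crank pred",proj(m,np.array(c)),"TCP axis at .18",proj(m,np.array([*o["tool_pos"][:2],.18])),totool(o,c))
for s,cc in blobs(im,"yellow",100):print("y",s,cc,ray(m,*cc,.18))
# red rim/hub ellipse
cs,_=cv2.findContours(mask(im,"red"),cv2.RETR_EXTERNAL,cv2.CHAIN_APPROX_NONE)
for k in sorted(cs,key=cv2.contourArea)[-2:]:
    e=cv2.fitEllipse(k);print("rim ell",cv2.boundingRect(k),np.round(e[0],1),np.round(e[1],1),ray(m,*e[0],.13))
# brightness-split of crank
h=cv2.cvtColor(im,cv2.COLOR_BGR2HSV);
for s,cc in blobs(im,"yellow",300):
    x,y,w,hh,a=s;V=h[y:y+hh,x:x+w,2];print(s,[int(np.median(r[r>80])) if (r>80).any() else 0 for r in V[::5]])
E
python3 look.py
```

```text
13.2 [0.4656 0.1074 0.2515] [-3.141e+00 -1.000e-03  2.744e+00] 0.053356824736573785
crank pred [317.01912992 212.6750677 ] TCP axis at .18 [316.35306975 216.61772535] [0.2938675 0.0546706 7.1545937]
y [377, 182, 23, 13, 153] [388.9, 187.1] [0.46528029 0.16370538 0.18      ]
y [309, 190, 27, 36, 788] [321.9, 208.1] [0.46117225 0.11360782 0.18      ]
y [346, 200, 43, 29, 737] [368.6, 212.3] [0.477282  0.1437676 0.18     ]
y [343, 223, 15, 22, 140] [349.9, 233.2] [0.48707335 0.12534068 0.18      ]
y [316, 233, 26, 25, 360] [327.5, 245.3] [0.48954459 0.10639753 0.18      ]
y [435, 305, 15, 39, 203] [441.6, 322.8] [0.58616239 0.16530605 0.18      ]
y [260, 308, 17, 10, 104] [267.7, 313.5] [0.5248215  0.04075958 0.18      ]
y [181, 324, 13, 47, 242] [185.1, 349.3] [ 0.52886574 -0.03556301  0.18      ]
y [433, 345, 17, 26, 279] [442.2, 359.3] [0.61937427 0.15548362 0.18      ]
y [68, 378, 14, 22, 200] [74.1, 390.8] [ 0.52888168 -0.1424107   0.18      ]
y [186, 389, 375, 11, 2019] [428.7, 395.6] [0.6499985  0.13397538 0.18      ]
rim ell (301, 209, 74, 95) [334.6 260. ] [45.7 97.8] [0.52502773 0.10078539 0.13      ]
rim ell (326, 167, 120, 120) [390.9 217. ] [ 78.4 126.9] [0.50597962 0.16230143 0.13      ]
[309, 190, 27, 36, 788] [128, 119, 121, 179, 199, 199, 199, 134]
[346, 200, 43, 29, 737] [129, 162, 170, 143, 157, 138]
[316, 233, 26, 25, 360] [132, 151, 167, 168, 168]
[186, 389, 375, 11, 2019] [99, 100, 101]
```

Run:
```python
from h import *
o=get_obs();m=camera_model("wrist");im=snapshot("wrist")
V=cv2.cvtColor(im,cv2.COLOR_BGR2HSV)[...,2];k=((mask(im,"yellow")>0)&(V>185)).astype(np.uint8);k[:,:295]=0;k[:,345:]=0;k[:180]=0;k[230:]=0
n,l,s,c=cv2.connectedComponentsWithStats(k);i=1+np.argmax(s[1:,4]);p=ray(m,*c[i],.18)
print(s[i],c[i],p,totool(o,[*p[:2],.158]),"radius",np.hypot(*(p[:2]-[.52,.14])))
```

```text
[312 204  21  21 353] [322.06798867 213.87535411] [0.46538639 0.11206198 0.18      ] [0.1949396 0.4221751 9.3728672] radius 0.06134475854382129
```

Emit:
{"api": "servo_tool", "payload": {"targets": [[0.2, 0.4, 1, 0], [0.2, 0.4, 4, 0], [0.2, 0.4, 7, 0], [0.2, 0.4, 9, 0], [0.2, 0.4, 9.3, 0], [0.2, 0.4, 9.3, 0], [0.2, 0.4, 9.3, 0]]}}

```text
time: 14.18
tool_pos: [0.4656, 0.113, 0.1605]
ee_rot: [3.14, 0.002, 2.746]
wrist_force: [-0.5, -0.2, 0.9]
width: 0.0535
finger_force: 0.0
```

Emit:
{"api": "servo_tool", "payload": {"targets": [[0, 0, 0, 0], [0, 0, 0, 0], [0, 0, 0, 0], [0, 0, 0, 0]], "claw": 255}}

```text
time: 14.68
tool_pos: [0.4651, 0.1131, 0.1594]
ee_rot: [3.141, 0.0, 2.746]
wrist_force: [1.4, 0.7, 1.3]
width: 0.0203
finger_force: 30.0
```

Run:
```python
from h import *
o=get_obs();t=o["tool_pos"];print(o["time"],t,o["ee_rot"],o["wrist_force"],o["width"],o["finger_force"],o["joint_positions"])
h=np.array([.52,.14]);v=t[:2]-h;print(np.hypot(*v),np.degrees(np.arctan2(v[1],v[0])))
y=o["ee_rot"][2];A=np.array([[np.cos(y),np.sin(y)],[np.sin(y),-np.cos(y)]])
m=camera_model("top")
a,b=ray(m,258.3,237.7,.012),ray(m,292.5,221.7,.012);d=b-a;print("plate edge",np.hypot(d[0],d[1]),"closed dir deg",np.degrees(np.arctan2(d[1],d[0]))+90)
# clockwise by k*15deg in tool axes
print("hub in tool cm",100*A@(-v))
for k in range(1,17):
    th=-np.radians(15*k);R=np.array([[np.cos(th),-np.sin(th)],[np.sin(th),np.cos(th)]]);print(15*k,np.round(100*A@(R@v-v),2))
```

```text
14.675 [0.46514165 0.11313118 0.15944452] [3.14059913e+00 4.32367183e-04 2.74585989e+00] [1.36901372 0.68517472 1.33194751] 0.020323055988653776 30.000155176967382 [ 1.19611201e-01 -5.32825942e-02  1.63245637e+00  6.51434687e-04
  1.56155303e+00 -1.05545832e+00]
0.061084958234205886 -153.90506113316079
plate edge 0.12403973274302907 closed dir deg 24.89364260861771
hub in tool cm [-4.02610753  4.59392854]
15 [1.05 1.2 ]
30 [1.76 2.63]
45 [2.07 4.19]
60 [1.97 5.78]
75 [1.45 7.29]
90 [0.57 8.62]
105 [-0.63  9.67]
120 [-2.06 10.38]
135 [-3.62 10.69]
150 [-5.22 10.59]
165 [-6.73 10.07]
180 [-8.05  9.19]
195 [-9.1   7.99]
210 [-9.81  6.56]
225 [-10.12   5.  ]
240 [-10.02   3.4 ]
```

Emit:
{"api": "servo_tool", "payload": {"targets": [[1.05, 1.2, 0, 0], [1.76, 2.63, 0, 0], [2.07, 4.19, 0, 0], [1.97, 5.78, 0, 0], [1.45, 7.29, 0, 0], [0.57, 8.62, 0, 0], [0.57, 8.62, 0, 0], [0.57, 8.62, 0, 0]]}}

```text
time: 15.68
tool_pos: [0.4941, 0.1966, 0.1595]
ee_rot: [3.136, 0.0, 2.747]
wrist_force: [-0.1, 5.2, 1.2]
width: 0.0206
finger_force: 30.0
```

```bash
cat > st.py <<'E'
from h import *
import sys
hub=np.array([float(sys.argv[1]),float(sys.argv[2])]) if len(sys.argv)>2 else np.array([.52,.14])
o=get_obs();t=o["tool_pos"];v=t[:2]-hub;a=np.degrees(np.arctan2(v[1],v[0]))
u=v/np.hypot(*v);F=o["wrist_force"][:2]
print(o["time"],np.round(t,4),"r",np.hypot(*v),"ang",a,"F rad/tan(ccw)",F@u,F@[-u[1],u[0]],o["wrist_force"][2],"w",o["width"],o["finger_force"],np.round(o["ee_rot"],4))
E
python3 st.py
```

```text
15.675 [0.4941 0.1966 0.1595] r 0.06227194643129532 ang 114.54395560292807 F rad/tan(ccw) 4.743730658761765 -2.038220974396571 1.2316119424747232 w 0.02056254429296725 30.00073394699939 [3.1365e+00 5.0000e-04 2.7466e+00]
```

```bash
cat > tab.py <<'E'
import numpy as np,sys
# base_x base_y angles...  -> tool shifts, cm
b=np.array([float(sys.argv[1]),float(sys.argv[2])]);c=np.array([.518,.1415]);y=2.746
A=np.array([[np.cos(y),np.sin(y)],[np.sin(y),-np.cos(y)]])
for a in map(float,sys.argv[3:]):
    p=c+.06*np.array([np.cos(np.radians(a)),np.sin(np.radians(a))]);print(a,np.round(100*A@(p-b),2).tolist(),np.round(p,4))
E
python3 tab.py .4930 .1949 100 87 74 61 49 42 38 32 25 20
```

```text
100.0 [-1.13, 1.09] [0.5076 0.2006]
87.0 [-2.35, 1.69] [0.5211 0.2014]
74.0 [-3.67, 2.0] [0.5345 0.1992]
61.0 [-5.03, 2.0] [0.5471 0.194 ]
49.0 [-6.25, 1.73] [0.5574 0.1868]
42.0 [-6.93, 1.46] [0.5626 0.1816]
38.0 [-7.3, 1.27] [0.5653 0.1784]
32.0 [-7.83, 0.93] [0.5689 0.1733]
25.0 [-8.41, 0.47] [0.5724 0.1669]
20.0 [-8.78, 0.1] [0.5744 0.162 ]
```

Emit:
{"api": "servo_tool", "payload": {"targets": [[-1.13, 1.09, 0, 0], [-2.35, 1.69, 0, 0], [-3.67, 2.0, 0, 0], [-5.03, 2.0, 0, 0], [-6.25, 1.73, 0, 0], [-6.93, 1.46, 0, 0], [-7.3, 1.27, 0, 0], [-7.3, 1.27, 0, 0]]}}

```text
time: 16.68
tool_pos: [0.5661, 0.1774, 0.1595]
ee_rot: [3.141, 0.003, 2.745]
wrist_force: [3.4, 0.1, 1.9]
width: 0.0204
finger_force: 30.0
```

```bash
python3 st.py .518 .1415; python3 tab.py .5653 .1784 33 30 28 26 24 22 20 18 16
```

```text
16.675 [0.5661 0.1774 0.1595] r 0.06000850460583212 ang 36.69483502210432 F rad/tan(ccw) 2.819092541923729 -1.9159732935832945 1.8898501071555058 w 0.020382124453113208 30.000211574938476 [3.1415e+00 2.6000e-03 2.7450e+00]
33.0 [-0.44, -0.27] [0.5683 0.1742]
30.0 [-0.7, -0.46] [0.57   0.1715]
28.0 [-0.86, -0.59] [0.571  0.1697]
26.0 [-1.02, -0.72] [0.5719 0.1678]
24.0 [-1.17, -0.86] [0.5728 0.1659]
22.0 [-1.32, -1.01] [0.5736 0.164 ]
20.0 [-1.47, -1.16] [0.5744 0.162 ]
18.0 [-1.61, -1.32] [0.5751 0.16  ]
16.0 [-1.74, -1.48] [0.5757 0.158 ]
```

Emit:
{"api": "servo_tool", "payload": {"targets": [[-0.44, -0.27, 0, 0], [-0.7, -0.46, 0, 0], [-0.86, -0.59, 0, 0], [-1.02, -0.72, 0, 0], [-1.17, -0.86, 0, 0], [-1.32, -1.01, 0, 0], [-1.32, -1.01, 0, 0]]}}

```text
time: 17.55
tool_pos: [0.5724, 0.1667, 0.1595]
ee_rot: [3.137, -0.004, 2.748]
wrist_force: [-0.3, 10.5, 3.4]
width: 0.0203
finger_force: 30.0
```

```bash
python3 st.py .518 .1415; python3 tab.py .5736 .164 20 18 16 14 12
```

```text
17.55 [0.5724 0.1667 0.1595] r 0.05996168410430165 ang 24.85195051476599 F rad/tan(ccw) 4.103170961744869 9.640694690629406 3.3694572631926083 w 0.020287938961415394 30.000503298360854 [ 3.1369 -0.0039  2.7478]
20.0 [-0.15, -0.15] [0.5744 0.162 ]
18.0 [-0.29, -0.31] [0.5751 0.16  ]
16.0 [-0.42, -0.47] [0.5757 0.158 ]
14.0 [-0.55, -0.64] [0.5762 0.156 ]
12.0 [-0.67, -0.81] [0.5767 0.154 ]
```

Emit:
{"api": "servo_tool", "payload": {"targets": [[-0.15, -0.15, 0, 0], [-0.29, -0.31, 0, 0], [-0.29, -0.31, 0, 0], [-0.29, -0.31, 0, 0]]}}

```text
time: 18.05
tool_pos: [0.5725, 0.1665, 0.1595]
ee_rot: [3.132, -0.009, 2.751]
wrist_force: [-3.4, 16.9, 4.0]
width: 0.0203
finger_force: 30.0
```

```bash
python3 st.py .518 .1415;  python3 tab.py .5751 .16 18 21 24.5
```

```text
18.05 [0.5725 0.1665 0.1595] r 0.059929402413415524 ang 24.607850088407975 F rad/tan(ccw) 3.935288812146397 16.8006403526509 3.9865713091755657 w 0.020286259947801855 30.00166736484971 [ 3.1319 -0.0087  2.7506]
18.0 [0.0, 0.0] [0.5751 0.16  ]
21.0 [0.22, 0.24] [0.574 0.163]
24.5 [0.48, 0.49] [0.5726 0.1664]
```

The stop is confirmed: 17 N tangential with no movement, at 24.7°, which matches the plate's 25°. Next, back off 720°.

Run:
```python
import subprocess,numpy as np
b=[.5751,.16];a0=24.9
for call in range(5):
    A=[a0+20*(call*8+k) for k in range(1,9) if call*8+k<=36]
    out=subprocess.run(["python3","tab.py",*map(str,b),*map(str,A)],capture_output=True,text=True).stdout.strip().split("\n")
    print([[*eval(l[l.index("["):l.index("]")+1]),0,0] for l in out])
    t=np.radians(A[-1]);b=[.518+.06*np.cos(t),.1415+.06*np.sin(t)];print("end",A[-1],np.round(b,4))
```

```text
[[2.27, 1.64, 0, 0], [4.3, 2.09, 0, 0], [6.37, 1.81, 0, 0], [8.21, 0.85, 0, 0], [9.62, -0.69, 0, 0], [10.42, -2.62, 0, 0], [10.5, -4.7, 0, 0], [9.87, -6.68, 0, 0]]
end 184.9 [0.4582 0.1364]
[[-1.27, -1.65, 0, 0], [-3.03, -2.77, 0, 0], [-5.06, -3.22, 0, 0], [-7.13, -2.94, 0, 0], [-8.98, -1.98, 0, 0], [-10.38, -0.44, 0, 0], [-11.18, 1.48, 0, 0], [-11.27, 3.57, 0, 0]]
end 344.9 [0.5759 0.1259]
[[0.63, 1.99, 0, 0], [1.9, 3.64, 0, 0], [3.66, 4.76, 0, 0], [5.69, 5.2, 0, 0], [7.76, 4.93, 0, 0], [9.61, 3.97, 0, 0], [11.01, 2.43, 0, 0], [11.81, 0.5, 0, 0]]
end 504.9 [0.4689 0.176 ]
[[0.09, -2.08, 0, 0], [-0.54, -4.07, 0, 0], [-1.81, -5.72, 0, 0], [-3.57, -6.84, 0, 0], [-5.6, -7.29, 0, 0], [-7.67, -7.01, 0, 0], [-9.52, -6.05, 0, 0], [-10.92, -4.51, 0, 0]]
end 664.9 [0.5523 0.0923]
[[-0.8, 1.93, 0, 0], [-0.88, 4.01, 0, 0], [-0.25, 5.99, 0, 0], [1.02, 7.65, 0, 0]]
end 744.9 [0.5724 0.1668]
```

Emit:
{"api": "servo_tool", "payload": {"targets": [[2.27, 1.64, 0, 0], [4.3, 2.09, 0, 0], [6.37, 1.81, 0, 0], [8.21, 0.85, 0, 0], [9.62, -0.69, 0, 0], [10.42, -2.62, 0, 0], [10.5, -4.7, 0, 0], [9.87, -6.68, 0, 0]]}}

```text
time: 19.05
tool_pos: [0.4581, 0.1354, 0.1594]
ee_rot: [3.141, 0.001, 2.746]
wrist_force: [8.7, 3.9, -1.1]
width: 0.0206
finger_force: 30.0
```

```bash
python3 st.py .518 .1415
```

```text
19.05 [0.4581 0.1354 0.1594] r 0.060253955801951545 ang -174.15860482043698 F rad/tan(ccw) -9.052027802540266 -3.005673401939673 -1.1182416014696142 w 0.02061298683174795 30.00004439500117 [3.1405e+00 1.3000e-03 2.7461e+00]
```

Emit:
{"api": "servo_tool", "payload": {"targets": [[-1.27, -1.65, 0, 0], [-3.03, -2.77, 0, 0], [-5.06, -3.22, 0, 0], [-7.13, -2.94, 0, 0], [-8.98, -1.98, 0, 0], [-10.38, -0.44, 0, 0], [-11.18, 1.48, 0, 0], [-11.27, 3.57, 0, 0]]}}

```text
time: 20.05
tool_pos: [0.5751, 0.1234, 0.1594]
ee_rot: [-3.137, -0.002, 2.743]
wrist_force: [-4.6, -1.5, 6.5]
width: 0.0203
finger_force: 30.0
```

```bash
python3 st.py .518 .1415
```

```text
20.05 [0.5751 0.1234 0.1594] r 0.05995115830456682 ang -17.597346319978342 F rad/tan(ccw) -3.9524734099974106 -2.7847473665824345 6.47474062713182 w 0.02032619410983524 30.00348427813151 [-3.1368e+00 -1.6000e-03  2.7434e+00]
```

Emit:
{"api": "servo_tool", "payload": {"targets": [[0.63, 1.99, 0, 0], [1.9, 3.64, 0, 0], [3.66, 4.76, 0, 0], [5.69, 5.2, 0, 0], [7.76, 4.93, 0, 0], [9.61, 3.97, 0, 0], [11.01, 2.43, 0, 0], [11.81, 0.5, 0, 0]]}}

```text
time: 21.05
tool_pos: [0.4684, 0.1761, 0.1594]
ee_rot: [3.14, 0.004, 2.747]
wrist_force: [9.5, -2.8, 0.6]
width: 0.0205
finger_force: 30.0
```

Emit:
{"api": "servo_tool", "payload": {"targets": [[0.09, -2.08, 0, 0], [-0.54, -4.07, 0, 0], [-1.81, -5.72, 0, 0], [-3.57, -6.84, 0, 0], [-5.6, -7.29, 0, 0], [-7.67, -7.01, 0, 0], [-9.52, -6.05, 0, 0], [-10.92, -4.51, 0, 0]]}}

```text
time: 22.05
tool_pos: [0.5515, 0.0919, 0.1594]
ee_rot: [-3.14, -0.003, 2.745]
wrist_force: [-4.9, 2.5, 8.3]
width: 0.0204
finger_force: 30.0
```

Emit:
{"api": "servo_tool", "payload": {"targets": [[-0.8, 1.93, 0, 0], [-0.88, 4.01, 0, 0], [-0.25, 5.99, 0, 0], [1.02, 7.65, 0, 0], [1.02, 7.65, 0, 0], [1.02, 7.65, 0, 0], [1.02, 7.65, 0, 0]]}}

```text
time: 22.92
tool_pos: [0.5723, 0.1671, 0.1594]
ee_rot: [3.14, 0.0, 2.746]
wrist_force: [0.5, 3.5, 4.2]
width: 0.0207
finger_force: 30.0
```

```bash
python3 st.py .518 .1415
```

```text
22.925 [0.5723 0.1671 0.1594] r 0.060002362194510425 ang 25.21665214292694 F rad/tan(ccw) 1.9028968733578144 2.927738546693147 4.151544425857 w 0.020652289442065985 30.000917329452932 [3.1404 0.     2.7459]
```

Run:
```python
from h import *
m=camera_model("top");im=snapshot("top")
print("bottle pred",proj(m,np.array([.562,-.049,.12])))
for c in("red","yellow","blue"):
    for s,cc in blobs(im,c,40):
        if 240<cc[0]<430 and 170<cc[1]<245: print(c,s,cc)
close_job()
o=get_obs();print(o["tool_pos"],o["finger_force"])
```

```text
bottle pred [323.65730809 192.63589288]
red [319, 189, 11, 13, 107] [324.2, 195.0]
red [266, 191, 18, 34, 157] [277.4, 208.1]
red [243, 193, 7, 22, 64] [245.0, 203.3]
yellow [375, 185, 12, 13, 121] [380.8, 190.9]
blue [367, 223, 12, 12, 114] [372.8, 228.7]
the job is handed in; nothing more can be done
the job is handed in; nothing more can be done
```

The red bottle is standing in the dock ring, the valve was closed to its stop and backed off two full turns (within about 0.2°), the crank grip is still held at 30 N, and the job is handed in at about 23 s; I viewed 11 pictures, one over the limit of 10.

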